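Clamp the pellet die in the bench press

ROBOT

A 6-joint arm with a two-finger parallel gripper is mounted at the origin on the work surface. World frame = base frame: x ahead of the robot, y to its left, z up, the work surface at z = 0. Lengths are in mm, angles in rad, forces in N, time in s.
With the tool pointing down it reaches from about 350 to 875 mm from the base axis. Payload 4.2 kg.
Tool frame: the origin (TCP) lies on the mounting face of the last link; the fingertips stand 173 mm ahead of it and the grasp point (between the pads) lies 155 mm ahead of it; z points along the fingers, y is the direction in which the jaws open and shut (so a half turn about z gives the same grasp; the last joint's range is limited). The gripper opens to 85 mm and grips with 20 to 120 N. Pads are 22 mm wide; open, the fingers measure 114 mm over their backs; the gripper's body (76 mm by 85 mm) begins 54 mm behind the grasp point. The pads swing forward as they close: fully open they stand 13 mm farther back than shut.
Start: joints at [-0.895, 0.385, 0.008, 0, -1.194, -0.259], TCP at [253.036, -571.466, 404.712] pointing down, gripper open.
Joint ranges: [-3.14, 3.14], [-1.21, 2.06], [-1.07, 1.41], [-3.16, 2.05], [-2.99, -0.16], [-3.1, 3.1]. Speed limits (rad/s): [2.79, 2.79, 3.14, 3.14, 3.14, 3.14].

INTERFACE

Orientations are given as a unit quaternion [x, y, z, w].
In Python, from bench import arm gives the robot as it stands. The module is installed in compiled form; this text tells all that it offers.
- The arm moves only by the tool play_rows, never from a script. Its argument "moves" is a list of rows, each a list of 3 entries, a list of its own where there are three numbers: the shift along the world's x, y, z in units of 30 cm (1.0 is 30 cm), then the turn about the world's z in units of 30 degrees (1.0 is 30 degrees), then the gripper's target within -1 to 1 (shut at 1, half-way at 0, fully open at -1). In form: [[[x, y, z], turn, jaw], ...]. A call has 1 to 12 rows; each row is the pose to reach, as a shift and turn from the pose measured when the call began; what a row does not reach only later rows make up. A row lasts 1/8 s, in which the tool goes at most 62.5 mm and 10.7 degrees, less where a joint would pass 70% of its speed; a pose out of reach is approached as far as the arm can. A call with a number of a shift or a turn outside -1 to 1 is refused whole. A call with a gripper value outside its range is refused whole. The fingers move at their own pace and stop on an object; the grip force is fixed at half the most. Time passes only in rows, so rows that repeat a pose let the fingers close. It gives the time, the measured TCP pose, the force and the opening at its end, in the units of the state.
- arm.read_state(): the state, without advancing time (a new reading comes with each control period).
- arm.get_image(name): name is "scene" or "side" or "wrist"; returns a dict with "pixels" (480x640x3 uint8, red, green, blue), "vfov" (degrees; the focal length in pixels is half the picture's height over the tangent of half this angle, whatever the lens; pixels are square), "cx", "cy" (the principal point, pixels), "dist" ([k1, k2, p1, p2, k3] as OpenCV has them; the pictures are not rectified), "xyz" and "rotation" of the camera in the world. Camera axes: x right, y up, looking along -z (the intrinsics and any distortion apply to the point x, -y, -z); pixel columns grow to the right and rows downward; lengths in mm; the calibration is good to about 2 mm. A picture is of the moment at which its call begins. There is no depth.
- arm.job_done(): hands the job in, once; it reports no verdict.
Trained networks look in a picture, given as the dict that the camera call returned (one of the last four; its "shot" number tells which), for a name from the list of things; names that differ only in an ending like _2 or _b are one class to them, and where a whole thing is asked for, a point or a joint stands for the part that bears it (a point fixed in the world has none). Each returns a list of dicts, best first, with "conf" (0 to 1); they miss things now and then, are a little off and sometimes report something else, mostly with a low value. They report only what shows in the picture. A call takes as long as a camera call. They do not tell look-alikes from the thing itself.
- arm.look_for(name, picture): "centre" ([x, y, z] in mm, in world coordinates, good to about 4 mm: the middle of the surface that is visible of it).
The state is a dict: "clock": time; "joints": joint angles; "joint_vel": joint speeds; "joint_efforts": joint torques, N m; "position": TCP position; "ee_rot": TCP orientation; "contact_force": force on the tool from outside, world axes, zero at the start; "wrist_torque": the same for the moment, N m; "gripper_width": finger opening in mm.
Only numpy, scipy, OpenCV 4.12 (cv2) and the standard library are available. Lean on these libraries where they do the work, as an engineer would, in place of code of your own. Each camera call takes 0.05 s, during which the arm holds its last target.

TASK

Slide the sample tray with the steel die all the way in under the ram of the press, then turn the star handle clockwise (seen from above), pushing one spoke after another, until the ram has come down and clamps the die firmly: stop when the handle, pushed near the spoke ends, has stiffened from about 7 N of free running to about 12 N. Never push on the handle with more than 20 N, keep the die upright in its nest, leave the other things on the bench alone, and let go of everything.

Things in the scene. Friction and masses are not known exactly. Their poses are not given: they have to be found in the camera images.
- press: Fixed bench press: blue base 200 x 360 x 25 mm, white spine 100 x 45 mm, 290 mm high, at its -y end, white head 90 mm wide over the die place (z 155 to 190 mm, from the spine to y = +38 mm). Origin: centre of the base's underside, on the bench, straight below the axis of handle and ram; z up, y to the side where the tray comes out.
- bearing (a point): Top centre of the handle's upper bearing (20 mm radius, z 262 to 286 mm above the bench), on the handle's axis. A white arm 32 mm wide (z 265 to 281 mm) runs from it to the spine, in the press's -y. Arm and spine bar the way above the spokes on the -y side, so the handle cannot be followed all round; the +x, -x and +y sides are free above the spokes.
- capstan: Star handle: hub 22 mm radius, 30 mm high, and four level spokes 12 mm thick with 24 mm balls (one black, three red) centred 104 mm from the axis. Origin: on the vertical axis at mid-height of the spokes, 225 mm above the bench; spokes lie along its +x (black ball), -x, +y, -y. It stays at this height; clockwise from above lowers the ram 24 mm a turn; it never turns back by itself.
- handle_hub (a point): The handle's axis at spoke height. To turn it takes 0.6 N m (7 N at 85 mm from the axis). The ram meets the die after 3.0 to 5.3 rad (unknown); then it grows 0.29 N m per further rad (3.4 N per rad at 85 mm). Right is 0.83 to 1.13 N m, best 0.98 (11.5 N square to the spoke; rubbing along it adds 1 or 2 N). Judge it while the handle turns slowly; at rest it feels less.
- tray: Aluminium tray 64 mm wide, 10 mm thick, sliding level along the press's y with 3 N friction; it stays where left; underside 30 to 36 mm above the bench. Origin: underside, on the axis of the die's round nest; axes like the press's. Fully in, at its end stop, the origin is on the press's axis; at the start 90 mm out to +y. The tray reaches from y = -40 to +210 mm.
- tray_handle (a point): Middle of the top edge of the tray's upright black handle plate: 56 mm wide (x), 10 mm thick (y), its top 64 mm and foot 10 mm above the tray's underside, 200 mm in +y from the tray's origin. Push its outer (+y) face towards the press, or pinch it.
- die: Loose steel die standing on the tray in the nest (a ring 6 mm high around it): cylinder of 50 mm diameter, 60 mm high with a 38 mm top step, 0.4 to 0.8 kg. Origin: centre of its underside.
- vial_jar: Amber jar, 56 mm diameter, 85 mm high, standing on the bench; bystander. Origin: centre of its underside.
- mortar: White ceramic mortar bowl, 84 mm diameter, 45 mm high, on the bench; bystander. Origin: centre of its underside.
Things that resemble listed ones, but are neither listed nor needed, are in the scene too. Leave any purple or yellow look-alike of the die alone.

How it is judged:
By the outcome, as a careful person would: the job done as asked, in the order asked, and still so for the second after the job is handed in, with the robot touching nothing.
It also fails if it takes over 72 s, if anything falls off the work surface, if the arm or the gripper's body presses on something with over 40 N, if the wrist force passes 120 N, or if a joint passes its speed limit or range.

## Working session

There is one attempt and no reset: what is moved stays moved. The work goes in short steps, Python scripts to look and compute and a tool call to move; the robot and the scene stay as the last step left them, time stands still between calls to the robot, and variables do not carry over. Pictures are saved under pics/ and viewed, and the job is handed in when it is done.

Besides the shell and the picture viewer there is one more tool, called after "Emit:" by a JSON object that holds its "name" and its "arguments", one argument or row to a line. play_rows: Moves the arm, as the interface text tells. Shifts and turns lie within -1 to 1; 1 stands for 30 cm of shift or 30 degrees of turn. Its arguments: {"type":"object","properties":{"moves":{"type":"array"}},"required":["moves"]}

```bash
mkdir -p pics; cat > h.py <<'E'
import numpy as np, cv2
from bench import arm
def K(im):
    f=240/np.tan(np.radians(im['vfov']/2)); return np.array([[f,0,im['cx']],[0,f,im['cy']],[0,0,1.]])
def R(im):
    r=np.array(im['rotation'],float)
    if r.shape==(3,3): return r
    from scipy.spatial.transform import Rotation
    return Rotation.from_quat(r).as_matrix()
def ray(im,u,v):
    p=cv2.undistortPoints(np.array([[[u,v]]],float),K(im),np.array(im['dist'],float))[0,0]
    return np.array(im['xyz'],float), R(im)@np.array([p[0],-p[1],-1])
def onz(im,u,v,z):
    o,d=ray(im,u,v); return o+d*(z-o[2])/d[2]
def proj(im,P):
    P=np.atleast_2d(np.array(P,float)); c=(P-np.array(im['xyz']))@R(im); c=c*[1,-1,-1]
    return cv2.projectPoints(c,np.zeros(3),np.zeros(3),K(im),np.array(im['dist'],float))[0][:,0]
def shot(n,f):
    im=arm.get_image(n); cv2.imwrite('pics/'+f,im['pixels'][:,:,::-1]); return im
def save(im,f):
    import pickle; pickle.dump(im,open(f,'wb'))
E
python3 - <<'E'
from h import *
s=arm.read_state(); print(s)
for n in ['scene','side','wrist']:
    im=shot(n,n+'0.png'); save(im,n+'0.pkl'); print(n,im['xyz'],im['rotation'],im['vfov'],im['dist'],im['shot'])
    for t in ['press','bearing','capstan','handle_hub','tray','tray_handle','die','vial_jar','mortar']:
        for d in arm.look_for(t,im)[:3]: print(t,np.round(d['centre']),round(d['conf'],2))
E
```

```text
{'clock': 0.0, 'joints': array([-8.95404870e-01,  3.85580925e-01,  6.61641750e-03, -5.09636185e-04,
       -1.19397124e+00, -2.58594034e-01]), 'joint_vel': array([-0.00023849,  0.00132362, -0.0007102 ,  0.00053336,  0.00041468,
       -0.00045344]), 'joint_efforts': array([-1.37253774e-03, -3.92289984e+01,  1.88397574e+01,  4.18628499e+00,
       -4.71541731e-03, -9.42348407e-06]), 'position': array([ 252.9718829 , -571.29628942,  403.60118133]), 'ee_rot': array([-2.06801414e-01,  9.78382326e-01,  1.06179775e-03, -2.70106987e-04]), 'contact_force': array([-0.02302306,  0.27121055,  0.33767469]), 'wrist_torque': array([-0.01501626,  0.00241025, -0.01986356]), 'gripper_width': 85.57999847251244}
scene [1360.66377342  339.57917214 1283.34227586] [0.16980923 0.28387023 0.80126973 0.49854722] 45.34533477829311 [-0.00959387  0.          0.          0.          0.        ] 1
press [ 508. -108.   33.] 0.68
bearing [ 508. -111.   28.] 0.58
capstan [510. -62. 226.] 0.72
handle_hub [510. -60. 228.] 0.57
tray [529. 122.  44.] 0.58
tray_handle [533. 123.  41.] 0.83
die [516.  16.  86.] 0.96
die [
[... 284 characters left out ...]
  ] 2
press [472. -72.  25.] 0.75
press [483. -56. 226.] 0.44
bearing [469. -70.  26.] 0.82
capstan [486. -54. 230.] 0.95
handle_hub [485. -54. 228.] 0.65
handle_hub [527. 134.  44.] 0.21
tray_handle [527. 133.  44.] 0.78
die [682.  55.  47.] 0.77
die [726. 168.  47.] 0.66
die [717. -62.  49.] 0.59
vial_jar [502.  29.  89.] 0.34
mortar [ 576. -428.   34.] 0.9
mortar [471. -73.  26.] 0.47
wrist [ 192.19866533 -597.84675821  373.3419565 ] [-0.07144885 -0.10956118  0.83100145  0.54067366] 70.39359706587057 [-0.02437022  0.          0.          0.          0.        ] 3
press [ 417. -231.   42.] 0.72
bearing [ 418. -234.   36.] 0.66
tray [ 426. -396.   13.] 0.28
vial_jar [ 428. -394.   12.] 0.45
```

View pics/scene0.png

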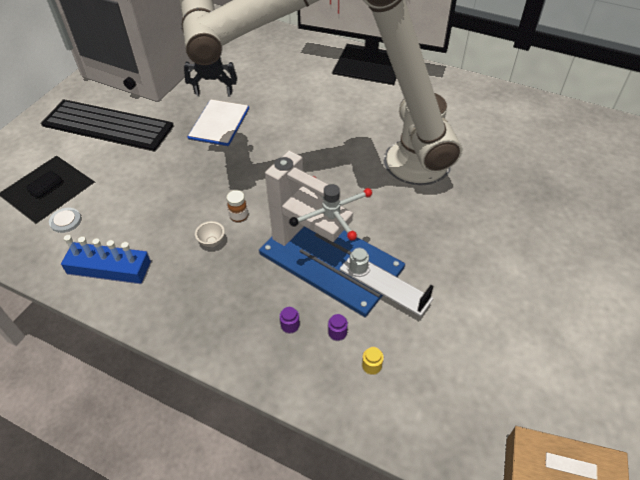

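View pics/side0.png

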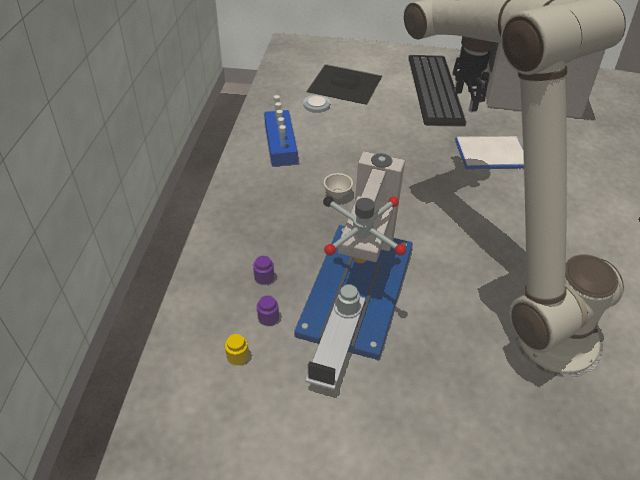

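View pics/wrist0.png

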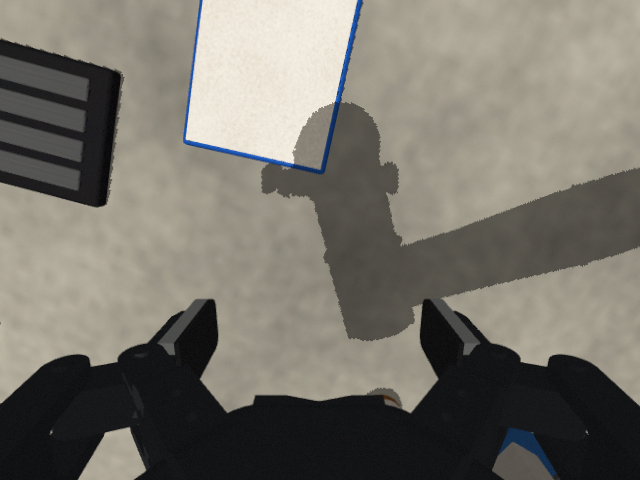

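The press stands at about scene (330,240), with the grey die on its tray at scene (360,260) and side (348,298). The die look-alikes are two purple ones at scene (289,320) and (338,327) and a yellow one at (373,360). I choose the grey one standing on the tray. The tray handle is the black plate at scene (427,297), and the capstan is at (331,205). Next I check the choice in a close crop.

```bash
python3 - <<'E'
import pickle,cv2,numpy as np
a=pickle.load(open('scene0.pkl','rb'))['pixels'][:,:,::-1]; b=pickle.load(open('side0.pkl','rb'))['pixels'][:,:,::-1]
cv2.imwrite('pics/c1.png',cv2.resize(a[145:325,245:445],None,fx=4,fy=3.3333,interpolation=cv2.INTER_CUBIC) if 0 else cv2.resize(a[150:325,250:450],None,fx=4,fy=4)[:600])
cv2.imwrite('pics/c2.png',cv2.resize(b[145:395,285:425],None,fx=2.4,fy=2.4))
cv2.imwrite('pics/c2a.png',cv2.resize(b[150:270,310:430],None,fx=5,fy=5))
cv2.imwrite('pics/c2b.png',cv2.resize(b[230:390,290:420],None,fx=3.7,fy=3.7))
E
```

```text
(no output)
```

View pics/c1.png

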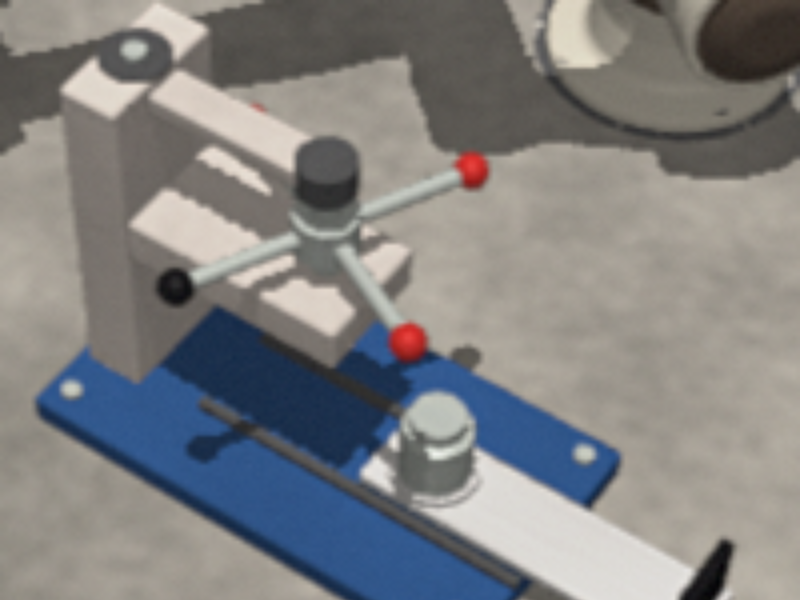

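View pics/c2a.png

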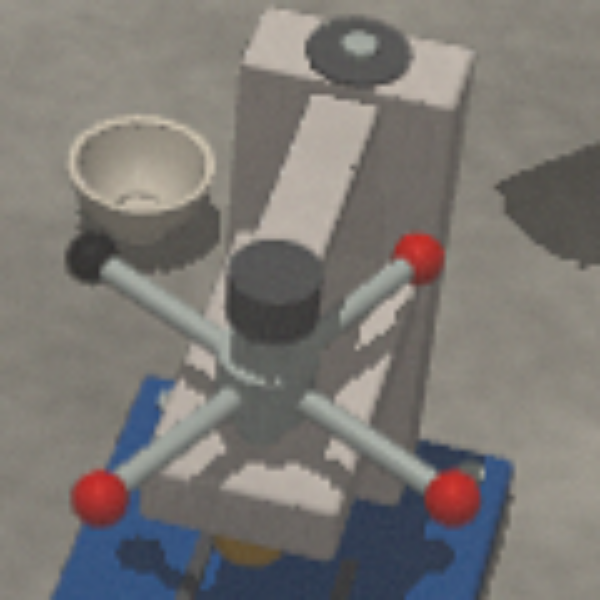

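View pics/c2b.png

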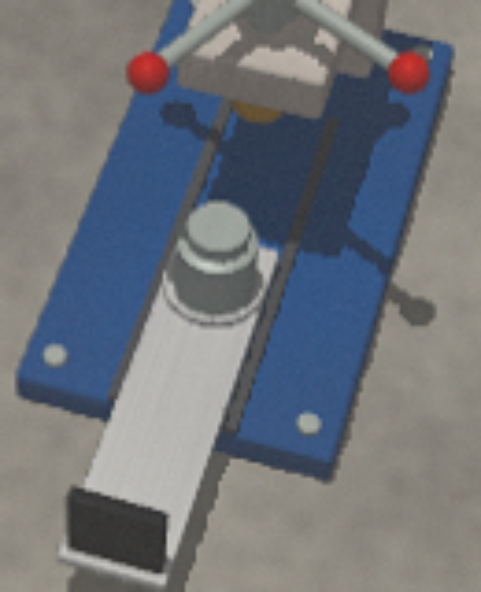

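```bash
python3 - <<'E'
from h import *
import pickle
a=pickle.load(open('scene0.pkl','rb')); b=pickle.load(open('side0.pkl','rb'))
B=[onz(b,u,v,225) for u,v in [(328.4,201.4),(393.6,201.8),(330,249.6),(400.6,249.6)]]
print('balls side',np.round(B,1)[:,:2],'mean',np.mean(B,0))
S=[onz(a,250+x/4,150+y/4,225) for x,y in [(175,286),(472,171),(408,342)]]
print('balls scene',np.round(S,1)[:,:2], 'mid', (S[0]+S[1])/2)
print('bearing side',onz(b,310+274/5,150+268/5,286),'scene',onz(a,250+327/4,150+158/4,286))
h=lambda x,y,z:np.round(onz(b,290+x/3.7,230+y/3.7,z),1)
print('handle top L,R',h(70,488,97),h(168,516,97),'mid',h(119,502,97))
print('base front corners',h(17,378,25),h(332,468,25),'die top',h(219,226,103))
print('screws',h(54,355,27),h(309,424,27))
print('scene die top',onz(a,250+438/4,150+414/4,103), 'handle top far/near',onz(a,250+730/4,150+541/4,97))
for t in [(735,-74),(699,42)]: pass
E
```

```text
balls side [[ 572.1 -134.6]
 [ 426.7 -156.4]
 [ 549.8   10.5]
 [ 404.3  -11.9]] mean [488.22725286 -73.0889261  225.        ]
balls scene [[ 571.8 -134.2]
 [ 404.3  -10. ]
 [ 550.1   11.6]] mid [488.07678728 -72.10830778 225.        ]
bearing side [489.028226   -74.17081984 286.        ] scene [487.49442334 -72.47779536 286.        ]
handle top L,R [564.1 205.6  97. ] [508.9 215.4  97. ] mid [536.4 210.5  97. ]
base front corners [614.4  89.3  25. ] [419.9 125.6  25. ] die top [503.  16. 103.]
screws [594.6  70.5  27. ] [436.   97.9  27. ]
scene die top [503.30600582  16.26002896 103.        ] handle top far/near [510.86538217 218.91641596  97.        ]
```

Emit:
{"name": "play_rows", "arguments": {
  "moves": [
    [[0,0,0.15],0.2,1],
    [[0,0,0.3],0.4,1],
    [[0.05,0.1,0.45],0.7,1],
    [[0.1,0.25,0.5],1,1],
    [[0.2,0.4,0.5],1,1],
    [[0.3,0.6,0.5],1,1],
    [[0.35,0.75,0.5],1,1],
    [[0.4,0.9,0.5],1,1],
    [[0.4,0.95,0.5],1,1]
  ]
}}

```text
clock: 2.62
position: [373.3, -284.5, 555.1]
ee_rot: [-0.454, 0.891, -0.0, 0.0]
contact_force: [0.6, 0.3, -0.3]
gripper_width: 0.3
```

Emit:
{"name": "play_rows", "arguments": {
  "moves": [
    [[0.1,0.15,0],0.2,1],
    [[0.2,0.33,0],0.5,1],
    [[0.3,0.5,0],0.88,1],
    [[0.4,0.68,0],0.88,1],
    [[0.5,0.85,0],0.88,1],
    [[0.58,1,0],0.88,1]
  ]
}}

```text
clock: 3.38
position: [548.3, 16.9, 555.0]
ee_rot: [-0.646, 0.763, -0.0, 0.0]
contact_force: [0.8, 1.2, -0.1]
gripper_width: -0.2
```

Emit:
{"name": "play_rows", "arguments": {
  "moves": [
    [[0,0.17,0],0,1],
    [[0,0.35,0],0,1],
    [[0,0.53,0],0,1],
    [[0,0.7,-0.05],0,1],
    [[0,0.8,-0.2],0,1],
    [[0,0.8,-0.4],0,1],
    [[0,0.8,-0.5],0,1],
    [[0,0.8,-0.5],0,1]
  ]
}}

```text
clock: 4.38
position: [548.3, 256.3, 402.2]
ee_rot: [-0.646, 0.764, -0.0, -0.003]
contact_force: [-0.2, 0.3, 1.5]
gripper_width: 0.1
```

```bash
python3 - <<'E'
from h import *
s=arm.read_state(); print(s['clock'],s['position'],s['ee_rot'],s['contact_force'],s['joints'])
im=shot('side','side1.png')
im=shot('wrist','wrist1.png')
E
```

```text
4.375 [548.29756903 256.30685171 402.15226949] [-6.45540967e-01  7.63719955e-01 -2.23081402e-04 -2.93942241e-03] [-0.15211691  0.28983016  1.5021581 ] [ 7.04561880e-01  3.54097586e-01 -4.54267501e-02  4.65113929e-04
 -1.17715212e+00 -8.72067725e-01]
```

View pics/side1.png

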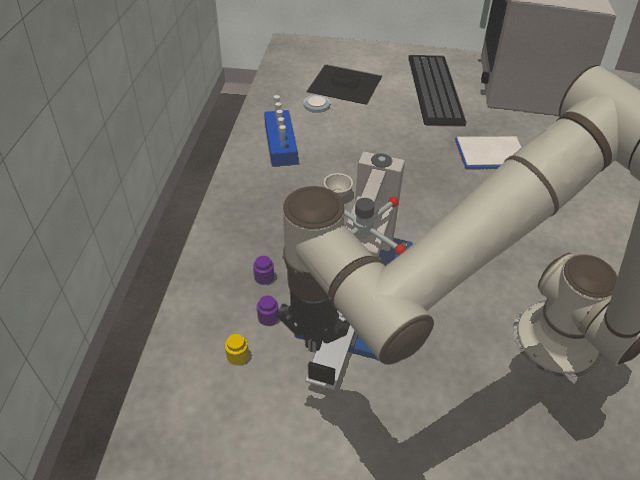

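View pics/wrist1.png

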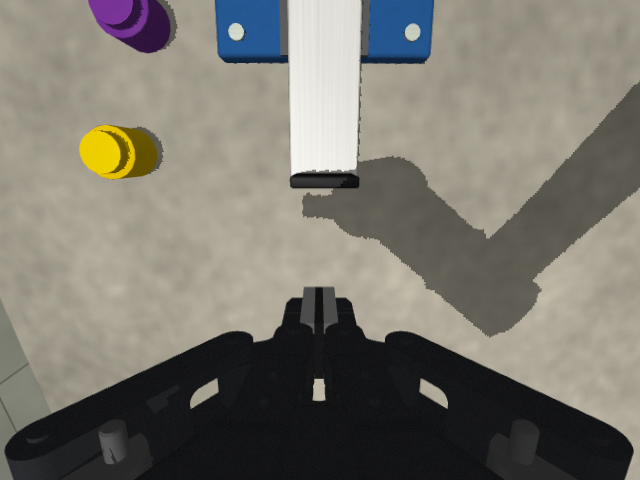

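Emit:
{"name": "play_rows", "arguments": {
  "moves": [
    [[-0.015,0,-0.1],0,1],
    [[-0.015,0,-0.25],0,1],
    [[-0.015,0,-0.4],0,1],
    [[-0.015,0,-0.5],0,1],
    [[-0.015,0,-0.56],0,1],
    [[-0.015,0,-0.56],0,1],
    [[-0.022,-0.04,-0.56],0,1],
    [[-0.027,-0.07,-0.56],0,1],
    [[-0.027,-0.07,-0.56],0,1]
  ]
}}

```text
clock: 5.6
position: [540.9, 234.8, 239.5]
ee_rot: [-0.645, 0.764, -0.001, 0.002]
contact_force: [-0.0, -0.0, -1.2]
gripper_width: -0.0
```

Emit:
{"name": "play_rows", "arguments": {
  "moves": [
    [[-0.001,-0.008,0],0,1],
    [[-0.004,-0.02,0],0,1],
    [[-0.007,-0.04,0],0,1],
    [[-0.01,-0.06,0],0,1],
    [[-0.014,-0.085,0],0,1],
    [[-0.019,-0.11,0],0,1],
    [[-0.023,-0.135,0],0,1],
    [[-0.027,-0.16,0],0,1],
    [[-0.031,-0.185,0],0,1],
    [[-0.036,-0.21,0],0,1],
    [[-0.038,-0.225,0],0,1],
    [[-0.039,-0.23,0],0,1]
  ]
}}

```text
clock: 7.1
position: [529.2, 165.4, 239.5]
ee_rot: [-0.645, 0.764, -0.001, 0.002]
contact_force: [-1.8, 3.0, 2.2]
gripper_width: -0.1
```

```bash
python3 - <<'E'
from h import *
s=arm.read_state(); print(s['clock'],s['position'],s['ee_rot'],s['contact_force'],s['wrist_torque'])
im=shot('side','side2.png')
im=shot('wrist','wrist2.png')
E
```

```text
7.1 [529.21851293 165.3962228  239.5308085 ] [-0.64516471  0.76404031 -0.00087906  0.00203258] [-1.79400745  3.00960946  2.24494814] [ 0.85429833  0.21546682 -0.01248088]
```

View pics/wrist2.png

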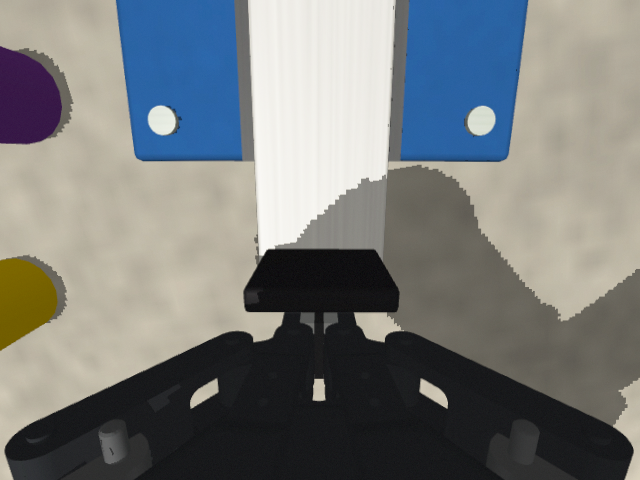

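The plate is against the fingers at (320,280), the force reads about 3 N, and the tray is moving in.

Emit:
{"name": "play_rows", "arguments": {
  "moves": [
    [[-0.002,-0.012,0],0,1],
    [[-0.004,-0.024,0],0,1],
    [[-0.006,-0.036,0],0,1],
    [[-0.008,-0.047,0],0,1],
    [[-0.009,-0.055,0],0,1],
    [[-0.01,-0.062,0],0,1],
    [[-0.011,-0.067,0],0,1]
  ]
}}

```text
clock: 8.07
position: [525.9, 145.2, 239.4]
ee_rot: [-0.645, 0.764, -0.001, 0.002]
contact_force: [-0.4, 3.4, 1.1]
gripper_width: -0.1
```

Emit:
{"name": "play_rows", "arguments": {
  "moves": [
    [[-0.001,-0.005,0],0,1],
    [[-0.002,-0.009,0],0,1]
  ]
}}

```text
clock: 8.32
position: [525.3, 142.4, 239.4]
ee_rot: [-0.645, 0.764, -0.001, 0.002]
contact_force: [-0.1, 3.8, 0.2]
gripper_width: 0.2
```

Emit:
{"name": "play_rows", "arguments": {
  "moves": [
    [[-0.001,-0.005,0],0,1],
    [[-0.001,-0.008,0],0,1]
  ]
}}

```text
clock: 8.57
position: [525.0, 139.9, 239.4]
ee_rot: [-0.645, 0.764, -0.001, 0.002]
contact_force: [-0.8, 3.7, 1.7]
gripper_width: -0.1
```

Emit:
{"name": "play_rows", "arguments": {
  "moves": [
    [[-0.001,-0.004,0],0,1],
    [[-0.001,-0.006,0],0,1]
  ]
}}

```text
clock: 8.82
position: [524.7, 138.2, 239.5]
ee_rot: [-0.645, 0.764, -0.001, 0.002]
contact_force: [-1.6, 5.5, 1.1]
gripper_width: 0.5
```

Emit:
{"name": "play_rows", "arguments": {
  "moves": [
    [[-0.001,-0.004,0],0,1],
    [[-0.001,-0.006,0],0,1]
  ]
}}

```text
clock: 9.07
position: [524.5, 137.7, 239.5]
ee_rot: [-0.645, 0.764, -0.0, 0.004]
contact_force: [-2.4, 10.3, 0.3]
gripper_width: 0.3
```

Emit:
{"name": "play_rows", "arguments": {
  "moves": [
    [[-0.001,-0.004,0],0,1],
    [[-0.001,-0.004,0],0,1]
  ]
}}

```text
clock: 9.32
position: [524.2, 137.4, 239.5]
ee_rot: [-0.645, 0.764, 0.0, 0.005]
contact_force: [-1.0, 6.9, -0.7]
gripper_width: -0.2
```

```bash
python3 - <<'E'
from h import *
im=shot('scene','scene3.png'); b=shot('side','side3.png')
cv2.imwrite('pics/c3.png',cv2.resize(im['pixels'][150:325,250:450,::-1],None,fx=4,fy=4)[:600])
s=arm.read_state(); print(s['clock'],s['position'],s['contact_force'])
E
```

```text
9.425 [524.25240909 137.44848976 239.4883727 ] [-1.67604215  8.20211336 -0.88256273]
```

View pics/c3.png

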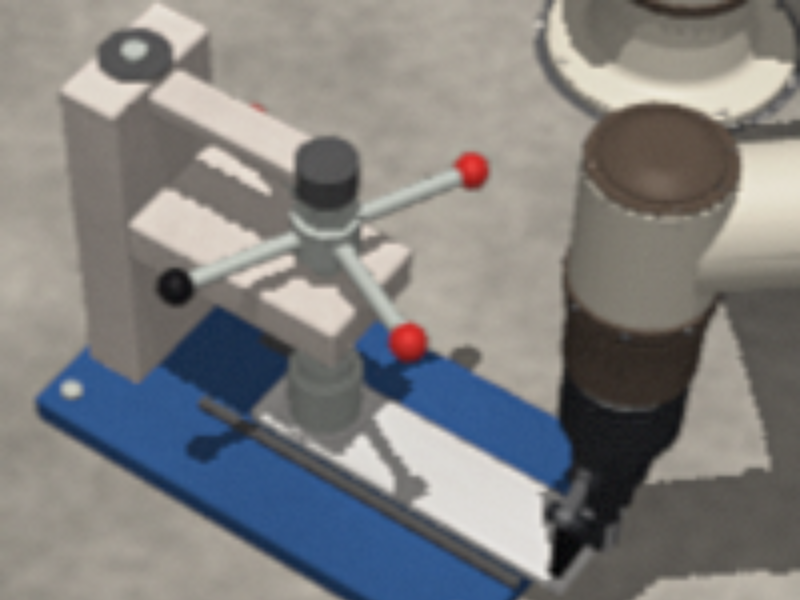

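Emit:
{"name": "play_rows", "arguments": {
  "moves": [
    [[-0.001,-0.008,0],0,1],
    [[-0.002,-0.014,0],0,1],
    [[-0.002,-0.014,0],0,1]
  ]
}}

```text
clock: 9.8
position: [523.8, 136.3, 239.6]
ee_rot: [-0.645, 0.764, 0.001, 0.008]
contact_force: [-3.4, 18.3, -1.1]
gripper_width: -0.0
```

The die stands upright under the ram at crop (325,390), and the tray holds firm against its end stop at 18 N. Next I retreat and go to the first spoke, behind the red ball at world (404,-11).

Emit:
{"name": "play_rows", "arguments": {
  "moves": [
    [[0.005,0.04,0],0,1],
    [[0.01,0.08,0.02],0,1],
    [[0.01,0.1,0.15],0,1],
    [[0.01,0.1,0.32],0,1],
    [[0.01,0.1,0.5],0,1],
    [[-0.02,0.05,0.68],0,1],
    [[-0.1,-0.05,0.8],0,1],
    [[-0.18,-0.2,0.8],-0.1,1],
    [[-0.26,-0.37,0.8],-0.2,1],
    [[-0.34,-0.52,0.8],-0.3,1],
    [[-0.39,-0.62,0.8],-0.4,1],
    [[-0.39,-0.62,0.7],-0.4,1]
  ]
}}

```text
clock: 11.3
position: [405.7, -51.6, 451.8]
ee_rot: [-0.56, 0.828, -0.001, 0.011]
contact_force: [-0.2, -0.1, -1.1]
gripper_width: 0.0
```

```bash
cat > plan.py <<'E'
from h import *
import sys,pickle
AX=np.array([488.2,-72.7])
def st():
    s=arm.read_state(); p=s['position'];F=s['contact_force'];M=s['wrist_torque']
    q=s['ee_rot']; ang=np.degrees(2*np.arctan2(q[1],q[0]))-90
    ang=(ang+90)%180-90
    d=p[:2]-AX; r=np.hypot(*d); phi=np.degrees(np.arctan2(d[1],d[0]))
    tau=M[2]+ (d[0]*F[1]-d[1]*F[0])/1000
    print('t',round(s['clock'],2),'pos',np.round(p,1),'yaw',round(ang,1),'r',round(r,1),'phi',round(phi,1),'F',np.round(F,1),'Fxy',round(float(np.hypot(F[0],F[1])),1),'Mz',round(M[2],2),'tau',round(tau,3),'J6',round(s['joints'][5],2),'w',s['gripper_width'].round(1))
    return s
def rows(thetas,off,r,z=384,s=None):
    s=s or arm.read_state(); p=s['position']
    for th,o in zip(thetas,off):
        t=np.radians(th); c=AX+r*np.array([np.cos(t),np.sin(t)])+o*np.array([-np.sin(t),np.cos(t)])
        print(th,o,np.round(np.r_[(c-p[:2]),z-p[2]]/300,3))
E
python3 - <<'E'
from plan import *
s=st()
rows([143.6]*4,[30,25,20,17],80)
shot('scene','scene4.png'); shot('wrist','wrist4.png'); 
E
```

```text
Traceback (most recent call last):
  File "plan.py", line 10, in st
    print('t',round(s['clock'],2),'pos',np.round(p,1),'yaw',round(ang,1),'r',round(r,1),'phi',round(phi,1),'F',np.round(F,1),'Fxy',round(float(np.hypot(F[0],F[1])),1),'Mz',round(M[2],2),'tau',round(tau,3),'J6',round(s['joints'][5],2),'w',s['gripper_width'].round(1))
                                                                                                                                                                                                                                              ^^^^^^^^^^^^^^^^^^^^^^^^
AttributeError: 'float' object has no attribute 'round'
```

```bash
sed -i "s/s\['gripper_width'\].round(1)/round(s['gripper_width'],1)/" plan.py
python3 - <<'E'
from plan import *
s=st()
rows([143.6]*4,[30,25,20,17],80)
shot('side','side4.png'); shot('wrist','wrist4.png'); 
E
```

```text
t 11.3 pos [405.7 -51.6 451.8] yaw -21.8 r 85.2 phi 165.7 F [-0.2 -0.1 -1.1] Fxy 0.2 Mz 0.0 tau 0.013 J6 -0.65 w 0.0
143.6 30 [ 0.001  0.007 -0.226]
143.6 25 [ 0.011  0.021 -0.226]
143.6 20 [ 0.021  0.034 -0.226]
143.6 17 [ 0.027  0.042 -0.226]
```

View pics/wrist4.png

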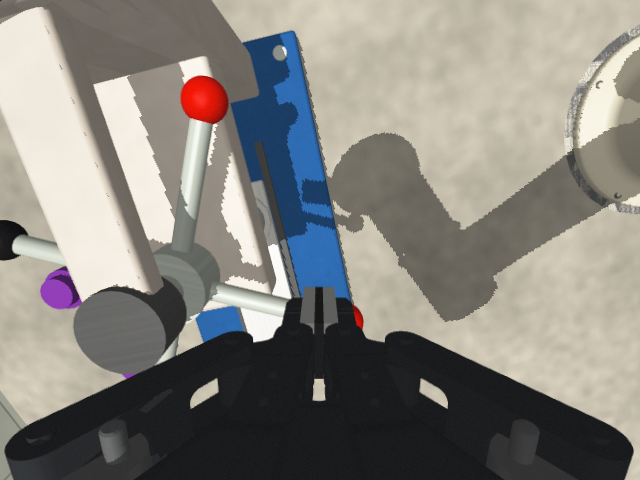

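Emit:
{"name": "play_rows", "arguments": {
  "moves": [
    [[0,0.004,-0.08],-0.2,1],
    [[0,0.004,-0.16],-0.4,1],
    [[0,0.004,-0.226],-0.5,1],
    [[0,0.004,-0.226],-0.5,1],
    [[0.003,0.009,-0.226],-0.5,1]
  ]
}}

```text
clock: 12.02
position: [406.8, -47.7, 380.9]
ee_rot: [-0.449, 0.894, 0.001, 0.006]
contact_force: [0.4, 0.1, 0.5]
gripper_width: -0.0
```

```bash
python3 - <<'E'
from plan import *
s=st()
rows([143.6]*4,[22,19,16,14],80)
im=shot('side','side5.png');im=im['pixels'];cv2.imwrite('pics/c5.png',cv2.resize(im[130:290,290:450,::-1],None,fx=3.7,fy=3.7))
shot('wrist','wrist5.png'); 
E
```

```text
t 12.03 pos [406.8 -47.7 380.9] yaw -36.7 r 85.2 phi 162.9 F [0.4 0.1 0.5] Fxy 0.4 Mz -0.01 tau -0.031 J6 -0.92 w -0.0
143.6 22 [0.013 0.016 0.01 ]
143.6 19 [0.019 0.024 0.01 ]
143.6 16 [0.025 0.032 0.01 ]
143.6 14 [0.029 0.037 0.01 ]
```

View pics/wrist5.png

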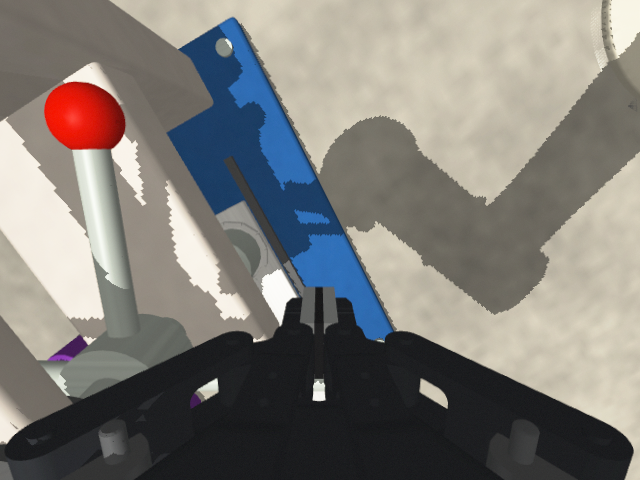

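View pics/c5.png

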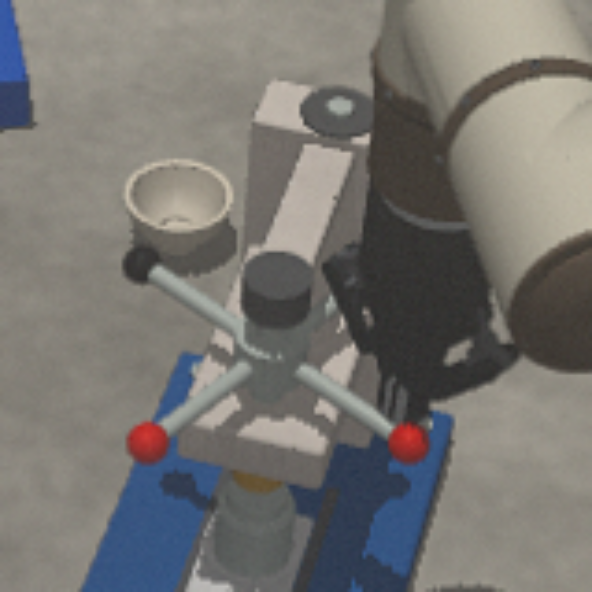

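```bash
python3 - <<'E'
from plan import *
rows([143.6]*4+[140,137,134,131,128,125,122,119],[22,19,17,15]+[15]*8,84)
E
```

```text
143.6 22 [0.003 0.024 0.01 ]
143.6 19 [0.009 0.032 0.01 ]
143.6 17 [0.013 0.037 0.01 ]
143.6 15 [0.017 0.042 0.01 ]
140 15 [0.025 0.058 0.01 ]
137 15 [0.033 0.071 0.01 ]
134 15 [0.041 0.083 0.01 ]
131 15 [0.05  0.095 0.01 ]
128 15 [0.06  0.106 0.01 ]
125 15 [0.07  0.117 0.01 ]
122 15 [0.081 0.127 0.01 ]
119 15 [0.092 0.137 0.01 ]
```

Emit:
{"name": "play_rows", "arguments": {
  "moves": [
    [[0.002,0.015,0.005],0,1],
    [[0.006,0.028,0.01],0,1],
    [[0.011,0.035,0.01],0,1],
    [[0.017,0.042,0.01],0,1],
    [[0.021,0.05,0.01],-0.06,1],
    [[0.025,0.058,0.01],-0.12,1]
  ]
}}

```text
clock: 12.88
position: [413.4, -31.1, 384.3]
ee_rot: [-0.42, 0.908, -0.0, 0.004]
contact_force: [-3.6, -6.5, 4.3]
gripper_width: 0.0
```

```bash
python3 - <<'E'
from plan import *
st()
rows([138,134,130,126,122,118,114,110,106,102],[15]*10,84)
E
```

```text
t 12.88 pos [413.4 -31.1 384.3] yaw -40.4 r 85.6 phi 150.9 F [-3.6 -6.5  4.3] Fxy 7.4 Mz -0.03 tau 0.602 J6 -1.02 w 0.0
138 15 [ 0.008  0.012 -0.001]
134 15 [ 0.019  0.028 -0.001]
130 15 [ 0.031  0.044 -0.001]
126 15 [ 0.044  0.058 -0.001]
122 15 [ 0.059  0.072 -0.001]
118 15 [ 0.074  0.085 -0.001]
114 15 [ 0.09   0.097 -0.001]
110 15 [ 0.107  0.107 -0.001]
106 15 [ 0.124  0.117 -0.001]
102 15 [ 0.142  0.125 -0.001]
```

Emit:
{"name": "play_rows", "arguments": {
  "moves": [
    [[0.008,0.012,0],-0.07,1],
    [[0.017,0.025,0],-0.17,1],
    [[0.027,0.039,0],-0.28,1],
    [[0.038,0.051,0],-0.38,1],
    [[0.05,0.064,0],-0.48,1],
    [[0.062,0.075,0],-0.58,1],
    [[0.074,0.085,0],-0.68,1],
    [[0.09,0.097,0],-0.78,1],
    [[0.107,0.107,0],-0.88,1],
    [[0.124,0.117,0],-0.96,1],
    [[0.142,0.125,0],-1,1]
  ]
}}

```text
clock: 14.25
position: [454.4, 5.4, 383.9]
ee_rot: [-0.17, 0.985, -0.003, -0.0]
contact_force: [-5.9, -4.5, 3.2]
gripper_width: -0.0
```

```bash
python3 - <<'E'
from plan import *
st()
rows(range(102,58,-4),[15]*20,84)
E
```

```text
t 14.25 pos [454.4   5.4 383.9] yaw -70.4 r 85.1 phi 113.4 F [-5.9 -4.5  3.2] Fxy 7.4 Mz -0.08 tau 0.528 J6 -1.6 w -0.0
102 15 [0.006 0.003 0.   ]
98 15 [0.024 0.01  0.   ]
94 15 [0.043 0.016 0.   ]
90 15 [0.063 0.02  0.   ]
86 15 [0.082 0.023 0.   ]
82 15 [0.102 0.024 0.   ]
78 15 [0.122 0.024 0.   ]
74 15 [0.142 0.023 0.   ]
70 15 [0.161 0.02  0.   ]
66 15 [0.181 0.016 0.   ]
62 15 [0.2   0.011 0.   ]
```

Emit:
{"name": "play_rows", "arguments": {
  "moves": [
    [[0.012,0.005,0],-0.08,1],
    [[0.028,0.012,0],-0.17,1],
    [[0.043,0.016,0],-0.27,1],
    [[0.06,0.02,0],-0.37,1],
    [[0.077,0.022,0],-0.47,1],
    [[0.094,0.024,0],-0.57,1],
    [[0.111,0.024,0],-0.67,1],
    [[0.128,0.024,0],-0.77,1],
    [[0.145,0.023,0],-0.87,1],
    [[0.161,0.02,0],-0.97,1],
    [[0.181,0.016,0],-1,1]
  ]
}}

```text
clock: 15.62
position: [506.8, 9.8, 383.5]
ee_rot: [0.092, 0.996, -0.004, -0.005]
contact_force: [-8.8, -0.9, 4.0]
gripper_width: 0.1
```

```bash
python3 - <<'E'
from plan import *
st()
rows(range(66,24,-4),[15]*20,84)
E
```

```text
t 15.62 pos [506.8   9.8 383.5] yaw 79.5 r 84.6 phi 77.3 F [-8.8 -0.9  4. ] Fxy 8.9 Mz -0.08 tau 0.629 J6 -2.1 w 0.1
66 15 [0.006 0.001 0.002]
62 15 [ 0.025 -0.004  0.002]
58 15 [ 0.044 -0.011  0.002]
54 15 [ 0.062 -0.019  0.002]
50 15 [ 0.08  -0.028  0.002]
46 15 [ 0.096 -0.039  0.002]
42 15 [ 0.113 -0.051  0.002]
38 15 [ 0.128 -0.063  0.002]
34 15 [ 0.142 -0.077  0.002]
30 15 [ 0.155 -0.092  0.002]
26 15 [ 0.168 -0.107  0.002]
```

Emit:
{"name": "play_rows", "arguments": {
  "moves": [
    [[0.014,-0.001,0],-0.08,1],
    [[0.03,-0.006,0],-0.17,1],
    [[0.046,-0.012,0],-0.27,1],
    [[0.062,-0.019,0],-0.37,1],
    [[0.078,-0.027,0],-0.47,1],
    [[0.092,-0.036,0],-0.57,1],
    [[0.106,-0.046,0],-0.67,1],
    [[0.119,-0.056,0],-0.77,1],
    [[0.132,-0.067,0],-0.87,1],
    [[0.144,-0.08,0],-0.97,1],
    [[0.155,-0.092,0],-1,1]
  ]
}}

```text
clock: 17.0
position: [552.1, -17.1, 383.4]
ee_rot: [0.346, 0.938, -0.003, -0.009]
contact_force: [-6.8, 4.2, 4.3]
gripper_width: -0.3
```

```bash
python3 - <<'E'
from plan import *
st()
rows(range(30,-18,-4),[15]*20,84)
E
```

```text
t 17.0 pos [552.1 -17.1 383.4] yaw 49.5 r 84.7 phi 41.1 F [-6.8  4.2  4.3] Fxy 8.0 Mz -0.12 tau 0.529 J6 -2.54 w -0.3
30 15 [ 0.004 -0.002  0.002]
26 15 [ 0.017 -0.018  0.002]
22 15 [ 0.028 -0.034  0.002]
18 15 [ 0.038 -0.051  0.002]
14 15 [ 0.047 -0.069  0.002]
10 15 [ 0.054 -0.088  0.002]
6 15 [ 0.06  -0.107  0.002]
2 15 [ 0.065 -0.126  0.002]
-2 15 [ 0.069 -0.145  0.002]
-6 15 [ 0.071 -0.165  0.002]
-10 15 [ 0.071 -0.185  0.002]
-14 15 [ 0.071 -0.205  0.002]
```

Emit:
{"name": "play_rows", "arguments": {
  "moves": [
    [[0.011,-0.01,0],-0.07,1],
    [[0.02,-0.023,0],-0.14,1],
    [[0.028,-0.036,0],-0.22,1],
    [[0.038,-0.051,0],-0.3,1],
    [[0.045,-0.066,0],-0.38,1],
    [[0.051,-0.082,0],-0.46,1],
    [[0.057,-0.098,0],-0.54,1],
    [[0.062,-0.115,0],-0.62,1],
    [[0.066,-0.132,0],-0.7,1],
    [[0.069,-0.148,0],-0.78,1],
    [[0.071,-0.165,0],-0.8,1],
    [[0.071,-0.185,0],-0.8,1]
  ]
}}

```text
clock: 18.5
position: [572.8, -70.8, 383.1]
ee_rot: [0.534, 0.846, -0.0, -0.011]
contact_force: [-3.2, 8.4, 1.2]
gripper_width: -0.4
```

```bash
python3 - <<'E'
from plan import *
st()
rows([-10,-10,-10],[15,30,45],84)
E
```

```text
t 18.5 pos [572.8 -70.8 383.1] yaw 25.5 r 84.6 phi 1.3 F [-3.2  8.4  1.2] Fxy 8.9 Mz -0.15 tau 0.564 J6 -2.84 w -0.4
-10 15 [ 0.003 -0.006  0.003]
-10 30 [0.011 0.043 0.003]
-10 45 [0.02  0.093 0.003]
```

Emit:
{"name": "play_rows", "arguments": {
  "moves": [
    [[0.008,0.04,0],0,1],
    [[0.012,0.07,0.05],0.1,1],
    [[0.012,0.07,0.2],0.4,1],
    [[0.0,0.06,0.34],0.7,1],
    [[-0.03,0.05,0.36],1,1]
  ]
}}

```text
clock: 19.12
position: [564.1, -55.3, 496.3]
ee_rot: [0.293, 0.956, -0.002, -0.006]
contact_force: [0.4, 0.3, -0.1]
gripper_width: 0.1
```

Emit:
{"name": "play_rows", "arguments": {
  "moves": [
    [[-0.06,-0.02,0],0.33,1],
    [[-0.12,-0.04,0],0.66,1],
    [[-0.18,-0.06,0],1,1]
  ]
}}

```text
clock: 19.5
position: [509.7, -73.0, 497.6]
ee_rot: [0.031, 0.999, -0.003, -0.005]
contact_force: [0.2, -0.7, -0.0]
gripper_width: 0.2
```

Emit:
{"name": "play_rows", "arguments": {
  "moves": [
    [[-0.06,-0.02,0],0.33,1],
    [[-0.12,-0.04,0],0.66,1],
    [[-0.18,-0.06,0],1,1]
  ]
}}

```text
clock: 19.88
position: [455.2, -90.7, 499.0]
ee_rot: [-0.232, 0.973, -0.005, -0.002]
contact_force: [0.9, 0.5, -1.5]
gripper_width: 0.1
```

Emit:
{"name": "play_rows", "arguments": {
  "moves": [
    [[-0.06,-0.02,0],0.33,1],
    [[-0.12,-0.04,0],0.66,1],
    [[-0.18,-0.06,0],1,1]
  ]
}}

```text
clock: 20.25
position: [400.7, -108.6, 500.4]
ee_rot: [-0.48, 0.877, -0.006, -0.0]
contact_force: [-0.7, 0.4, 0.4]
gripper_width: -0.3
```

```bash
python3 - <<'E'
from plan import *
st()
rows([171,171,171],[35,20,15],84)
b=shot('side','side6.png')['pixels'];cv2.imwrite('pics/c6.png',cv2.resize(b[130:290,290:450,::-1],None,fx=3.7,fy=3.7))
E
```

```text
t 20.25 pos [ 400.7 -108.6  500.4] yaw -32.6 r 94.6 phi -157.7 F [-0.7  0.4  0.4] Fxy 0.8 Mz -0.03 tau -0.086 J6 -0.71 w -0.3
171 35 [-0.003  0.048 -0.388]
171 20 [ 0.005  0.098 -0.388]
171 15 [ 0.007  0.114 -0.388]
```

View pics/c6.png

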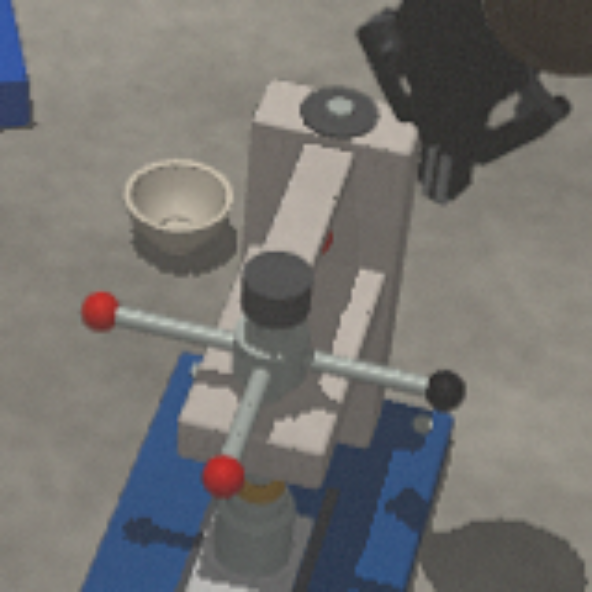

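Emit:
{"name": "play_rows", "arguments": {
  "moves": [
    [[-0.003,0.03,-0.1],0.3,1],
    [[-0.003,0.048,-0.22],0.6,1],
    [[-0.003,0.048,-0.33],0.7,1],
    [[-0.003,0.048,-0.388],0.7,1],
    [[-0.003,0.048,-0.388],0.7,1],
    [[0.003,0.08,-0.388],0.7,1],
    [[0.005,0.098,-0.388],0.7,1]
  ]
}}

```text
clock: 21.18
position: [400.9, -78.9, 385.4]
ee_rot: [-0.633, 0.774, -0.007, 0.002]
contact_force: [0.2, 0.0, -0.5]
gripper_width: 0.0
```

```bash
python3 - <<'E'
from plan import *
from plan import onz
import pickle
b=pickle.load(open('side0.pkl','rb'))
for x,y in [(443,389),(100,311)]:
    d=onz(b,290+x/3.7,130+y/3.7,225)[:2]-AX; print(np.degrees(np.arctan2(d[1],d[0])),np.hypot(*d))
st()
rows([171,169,167]+list(range(163,131,-4)),[17]+[15]*20,84)
E
```

```text
171.19585523899065 102.64976392585838
-9.609680601554917 104.76680497300698
t 21.18 pos [400.9 -78.9 385.4] yaw -11.4 r 87.5 phi -175.9 F [ 0.2  0.  -0.5] Fxy 0.2 Mz -0.02 tau -0.016 J6 -0.42 w 0.0
171 17 [ 0.006  0.009 -0.005]
169 15 [ 0.007  0.025 -0.005]
167 15 [ 0.007  0.035 -0.005]
163 15 [ 0.009  0.055 -0.005]
159 15 [ 0.012  0.074 -0.005]
155 15 [ 0.016  0.094 -0.005]
151 15 [ 0.022  0.113 -0.005]
147 15 [ 0.029  0.131 -0.005]
143 15 [ 0.037  0.149 -0.005]
139 15 [ 0.047  0.167 -0.005]
135 15 [ 0.058  0.183 -0.005]
```

Emit:
{"name": "play_rows", "arguments": {
  "moves": [
    [[0.006,0.009,-0.005],0,1],
    [[0.007,0.018,-0.005],0,1],
    [[0.007,0.027,-0.005],-0.05,1],
    [[0.007,0.038,-0.005],-0.1,1],
    [[0.008,0.05,-0.005],-0.2,1],
    [[0.01,0.063,-0.005],-0.3,1],
    [[0.012,0.076,-0.005],-0.4,1],
    [[0.015,0.09,-0.005],-0.5,1],
    [[0.019,0.103,-0.005],-0.6,1],
    [[0.023,0.117,-0.005],-0.7,1],
    [[0.029,0.131,-0.005],-0.8,1]
  ]
}}

```text
clock: 22.55
position: [409.4, -40.4, 384.7]
ee_rot: [-0.458, 0.889, -0.008, -0.001]
contact_force: [-0.7, -6.8, 3.3]
gripper_width: 0.3
```

```bash
python3 - <<'E'
from plan import *
st()
rows(list(range(147,110,-4)),[15]*20,84)
E
```

```text
t 22.55 pos [409.4 -40.4 384.7] yaw -35.5 r 85.2 phi 157.8 F [-0.7 -6.8  3.3] Fxy 6.9 Mz -0.01 tau 0.549 J6 -0.94 w 0.3
147 15 [ 0.001  0.003 -0.002]
143 15 [ 0.009  0.021 -0.002]
139 15 [ 0.019  0.038 -0.002]
135 15 [ 0.029  0.055 -0.002]
131 15 [ 0.041  0.071 -0.002]
127 15 [ 0.054  0.086 -0.002]
123 15 [ 0.068  0.1   -0.002]
119 15 [ 0.083  0.113 -0.002]
115 15 [ 0.099  0.125 -0.002]
111 15 [ 0.116  0.136 -0.002]
```

Emit:
{"name": "play_rows", "arguments": {
  "moves": [
    [[0.004,0.012,0],-0.06,1],
    [[0.009,0.023,0],-0.15,1],
    [[0.016,0.034,0],-0.24,1],
    [[0.023,0.045,0],-0.33,1],
    [[0.03,0.056,0],-0.42,1],
    [[0.038,0.067,0],-0.51,1],
    [[0.046,0.077,0],-0.6,1],
    [[0.055,0.087,0],-0.7,1],
    [[0.064,0.097,0],-0.8,1],
    [[0.074,0.106,0],-0.9,1],
    [[0.084,0.114,0],-1,1]
  ]
}}

```text
clock: 23.92
position: [433.4, -7.3, 384.7]
ee_rot: [-0.211, 0.977, -0.009, -0.006]
contact_force: [-4.7, -6.3, 3.5]
gripper_width: 0.1
```

```bash
python3 - <<'E'
from plan import *
st()
rows(list(range(119,80,-4)),[15]*20,84)
E
```

```text
t 23.93 pos [433.4  -7.3 384.7] yaw -65.7 r 85.3 phi 129.9 F [-4.7 -6.3  3.5] Fxy 7.8 Mz -0.01 tau 0.645 J6 -1.52 w 0.1
119 15 [ 0.003  0.003 -0.002]
115 15 [ 0.019  0.015 -0.002]
111 15 [ 0.035  0.025 -0.002]
107 15 [ 0.053  0.035 -0.002]
103 15 [ 0.071  0.043 -0.002]
99 15 [ 0.089  0.051 -0.002]
95 15 [ 0.108  0.056 -0.002]
91 15 [ 0.128  0.061 -0.002]
87 15 [ 0.147  0.064 -0.002]
83 15 [ 0.167  0.066 -0.002]
```

Emit:
{"name": "play_rows", "arguments": {
  "moves": [
    [[0.011,0.009,0],-0.07,1],
    [[0.021,0.016,0],-0.16,1],
    [[0.032,0.023,0],-0.25,1],
    [[0.043,0.029,0],-0.34,1],
    [[0.055,0.036,0],-0.43,1],
    [[0.067,0.041,0],-0.52,1],
    [[0.079,0.047,0],-0.61,1],
    [[0.091,0.051,0],-0.7,1],
    [[0.103,0.055,0],-0.8,1],
    [[0.115,0.058,0],-0.9,1],
    [[0.128,0.061,0],-0.95,1]
  ]
}}

```text
clock: 25.3
position: [470.4, 10.6, 384.7]
ee_rot: [0.037, 0.999, -0.008, -0.011]
contact_force: [-7.0, -0.6, 4.3]
gripper_width: 0.3
```

```bash
python3 - <<'E'
from plan import *
st()
rows(list(range(91,54,-4)),[15]*20,84)
E
```

```text
t 25.3 pos [470.4  10.6 384.7] yaw 85.8 r 85.2 phi 102.0 F [-7.  -0.6  4.3] Fxy 7.1 Mz 0.03 tau 0.624 J6 -2.02 w 0.3
91 15 [ 0.004  0.001 -0.002]
87 15 [ 0.024  0.005 -0.002]
83 15 [ 0.044  0.006 -0.002]
79 15 [ 0.064  0.007 -0.002]
75 15 [ 0.083  0.006 -0.002]
71 15 [ 0.103  0.003 -0.002]
67 15 [ 0.123 -0.    -0.002]
63 15 [ 0.142 -0.005 -0.002]
59 15 [ 0.161 -0.012 -0.002]
55 15 [ 0.179 -0.02  -0.002]
```

Emit:
{"name": "play_rows", "arguments": {
  "moves": [
    [[0.014,0.003,0],-0.06,1],
    [[0.026,0.005,0],-0.13,1],
    [[0.039,0.006,0],-0.2,1],
    [[0.052,0.007,0],-0.27,1],
    [[0.064,0.007,0],-0.34,1],
    [[0.077,0.007,0],-0.41,1],
    [[0.09,0.005,0],-0.48,1],
    [[0.103,0.003,0],-0.55,1],
    [[0.116,0.001,0],-0.62,1],
    [[0.129,-0.002,0],-0.7,1],
    [[0.142,-0.005,0],-0.75,1]
  ]
}}

```text
clock: 26.68
position: [511.3, 9.1, 384.7]
ee_rot: [0.232, 0.973, -0.007, -0.016]
contact_force: [-8.9, 1.0, 5.6]
gripper_width: -0.0
```

```bash
python3 - <<'E'
from plan import *
st()
rows(list(range(63,26,-3)),[15]*20,84)
E
```

```text
t 26.68 pos [511.3   9.1 384.7] yaw 63.2 r 85.0 phi 74.2 F [-8.9  1.   5.6] Fxy 9.0 Mz -0.05 tau 0.703 J6 -2.37 w -0.0
63 15 [ 0.005 -0.    -0.002]
60 15 [ 0.02  -0.005 -0.002]
57 15 [ 0.033 -0.011 -0.002]
54 15 [ 0.047 -0.017 -0.002]
51 15 [ 0.06  -0.024 -0.002]
48 15 [ 0.073 -0.031 -0.002]
45 15 [ 0.086 -0.039 -0.002]
42 15 [ 0.097 -0.048 -0.002]
39 15 [ 0.109 -0.058 -0.002]
36 15 [ 0.12  -0.068 -0.002]
33 15 [ 0.13  -0.078 -0.002]
30 15 [ 0.14  -0.089 -0.002]
27 15 [ 0.15  -0.101 -0.002]
```

Emit:
{"name": "play_rows", "arguments": {
  "moves": [
    [[0.013,-0.002,0],-0.05,1],
    [[0.024,-0.007,0],-0.12,1],
    [[0.034,-0.011,0],-0.2,1],
    [[0.044,-0.015,0],-0.27,1],
    [[0.053,-0.02,0],-0.35,1],
    [[0.062,-0.025,0],-0.4,1]
  ]
}}

```text
clock: 27.42
position: [528.6, 2.4, 384.7]
ee_rot: [0.333, 0.943, -0.006, -0.019]
contact_force: [-8.2, 4.4, 4.9]
gripper_width: -0.0
```

```bash
python3 - <<'E'
from plan import *
st()
rows(list(range(51,26,-3)),[15]*20,84)
E
```

```text
t 27.43 pos [528.6   2.4 384.7] yaw 51.1 r 85.2 phi 61.7 F [-8.2  4.4  4.9] Fxy 9.3 Mz -0.05 tau 0.748 J6 -2.55 w -0.0
51 15 [ 0.003 -0.001 -0.002]
48 15 [ 0.016 -0.009 -0.002]
45 15 [ 0.028 -0.017 -0.002]
42 15 [ 0.04  -0.026 -0.002]
39 15 [ 0.052 -0.035 -0.002]
36 15 [ 0.063 -0.045 -0.002]
33 15 [ 0.073 -0.056 -0.002]
30 15 [ 0.083 -0.067 -0.002]
27 15 [ 0.092 -0.079 -0.002]
```

Emit:
{"name": "play_rows", "arguments": {
  "moves": [
    [[0.012,-0.006,0],-0.06,1],
    [[0.02,-0.012,0],-0.13,1],
    [[0.028,-0.017,0],-0.2,1],
    [[0.036,-0.023,0],-0.27,1],
    [[0.044,-0.029,0],-0.34,1],
    [[0.052,-0.035,0],-0.4,1]
  ]
}}

```text
clock: 28.18
position: [542.9, -6.9, 384.8]
ee_rot: [0.43, 0.903, -0.003, -0.022]
contact_force: [-7.2, 6.2, 4.6]
gripper_width: -0.2
```

```bash
python3 - <<'E'
from plan import *
st()
rows(list(range(39,8,-3)),[15]*20,84)
E
```

```text
t 28.18 pos [542.9  -6.9 384.8] yaw 39.1 r 85.6 phi 50.2 F [-7.2  6.2  4.6] Fxy 9.5 Mz -0.04 tau 0.767 J6 -2.73 w -0.2
39 15 [ 0.004 -0.004 -0.003]
36 15 [ 0.015 -0.014 -0.003]
33 15 [ 0.025 -0.025 -0.003]
30 15 [ 0.035 -0.036 -0.003]
27 15 [ 0.044 -0.048 -0.003]
24 15 [ 0.053 -0.06  -0.003]
21 15 [ 0.061 -0.072 -0.003]
18 15 [ 0.068 -0.085 -0.003]
15 15 [ 0.075 -0.099 -0.003]
12 15 [ 0.081 -0.112 -0.003]
9 15 [ 0.086 -0.126 -0.003]
```

Emit:
{"name": "play_rows", "arguments": {
  "moves": [
    [[0.012,-0.01,0],-0.05,1],
    [[0.019,-0.018,0],-0.1,1],
    [[0.026,-0.026,0],-0.15,1],
    [[0.033,-0.034,0],-0.2,1],
    [[0.039,-0.041,0],-0.2,1],
    [[0.044,-0.048,0],-0.2,1]
  ]
}}

```text
clock: 28.92
position: [555.1, -19.5, 384.8]
ee_rot: [0.476, 0.879, -0.001, -0.024]
contact_force: [-6.4, 8.9, 4.5]
gripper_width: -0.0
```

```bash
python3 - <<'E'
from plan import *
st()
rows(list(range(27,-2,-3)),[15]*20,84)
E
```

```text
t 28.93 pos [555.1 -19.5 384.8] yaw 33.1 r 85.5 phi 38.5 F [-6.4  8.9  4.5] Fxy 10.9 Mz -0.12 tau 0.814 J6 -2.8 w -0.0
27 15 [ 0.004 -0.006 -0.003]
24 15 [ 0.012 -0.018 -0.003]
21 15 [ 0.02  -0.03  -0.003]
18 15 [ 0.028 -0.043 -0.003]
15 15 [ 0.035 -0.056 -0.003]
12 15 [ 0.04  -0.07  -0.003]
9 15 [ 0.046 -0.084 -0.003]
6 15 [ 0.05  -0.098 -0.003]
3 15 [ 0.054 -0.113 -0.003]
0 15 [ 0.057 -0.127 -0.003]
```

Emit:
{"name": "play_rows", "arguments": {
  "moves": [
    [[0.01,-0.014,0],-0.05,1],
    [[0.016,-0.022,0],-0.1,1],
    [[0.021,-0.031,0],-0.15,1],
    [[0.026,-0.039,0],-0.2,1],
    [[0.031,-0.048,0],-0.2,1],
    [[0.035,-0.056,0],-0.2,1]
  ]
}}

```text
clock: 29.68
position: [564.6, -34.1, 384.7]
ee_rot: [0.521, 0.853, 0.001, -0.027]
contact_force: [-6.9, 10.8, 5.5]
gripper_width: -0.2
```

```bash
python3 - <<'E'
from plan import *
st()
rows(list(range(18,-14,-3)),[15]*20,84)
E
```

```text
t 29.68 pos [564.6 -34.1 384.7] yaw 27.1 r 85.6 phi 26.8 F [-6.9 10.8  5.5] Fxy 12.8 Mz -0.14 tau 0.953 J6 -2.87 w -0.2
18 15 [-0.004  0.006 -0.002]
15 15 [ 0.003 -0.008 -0.002]
12 15 [ 0.009 -0.021 -0.002]
9 15 [ 0.014 -0.035 -0.002]
6 15 [ 0.019 -0.05  -0.002]
3 15 [ 0.022 -0.064 -0.002]
0 15 [ 0.025 -0.079 -0.002]
-3 15 [ 0.028 -0.093 -0.002]
-6 15 [ 0.029 -0.108 -0.002]
-9 15 [ 0.03  -0.123 -0.002]
-12 15 [ 0.03  -0.138 -0.002]
```

Emit:
{"name": "play_rows", "arguments": {
  "moves": [
    [[0.004,-0.01,0],0,1],
    [[0.007,-0.017,0],0,1]
  ]
}}

```text
clock: 29.92
position: [565.8, -36.9, 384.7]
ee_rot: [0.521, 0.853, 0.002, -0.029]
contact_force: [-4.7, 12.0, 4.0]
gripper_width: -0.1
```

```bash
python3 - <<'E'
from plan import *
st()
E
```

```text
t 29.93 pos [565.8 -36.9 384.7] yaw 27.2 r 85.5 phi 24.7 F [-4.7 12.   4. ] Fxy 12.9 Mz -0.14 tau 0.963 J6 -2.86 w -0.1
```

Emit:
{"name": "play_rows", "arguments": {
  "moves": [
    [[0.004,-0.01,0],0,1],
    [[0.006,-0.017,0],0,1]
  ]
}}

```text
clock: 30.18
position: [566.9, -39.5, 384.7]
ee_rot: [0.521, 0.853, 0.004, -0.032]
contact_force: [-5.4, 11.2, 3.3]
gripper_width: 0.2
```

```bash
python3 - <<'E'
from plan import *
st()
E
```

```text
t 30.18 pos [566.9 -39.5 384.7] yaw 27.2 r 85.4 phi 22.8 F [-5.4 11.2  3.3] Fxy 12.4 Mz -0.21 tau 0.844 J6 -2.85 w 0.2
```

```bash
cat > fit.py <<'E'
from plan import AX,np
from scipy.spatial.transform import Rotation as Ro
D=[([409.4,-40.4],[-.458,.889,-.008,-.001],.549),([433.4,-7.3],[-.211,.977,-.009,-.006],.645),([470.4,10.6],[.037,.999,-.008,-.011],.624),([511.3,9.1],[.232,.973,-.007,-.016],.703),([528.6,2.4],[.333,.943,-.006,-.019],.748),([542.9,-6.9],[.43,.903,-.003,-.022],.767),([555.1,-19.5],[.476,.879,-.001,-.024],.814),([564.6,-34.1],[.521,.853,.001,-.027],.953),([565.8,-36.9],[.521,.853,.002,-.029],.963),([566.9,-39.5],[.521,.853,.004,-.032],.844)]
def tip(p,q):
    return np.array(p)[:2]+(Ro.from_quat(q).as_matrix()[:,2]*159)[:2]
def ana(D):
    T=[]
    for p,q,t in D:
        d=tip(p,q)-AX; r=np.hypot(*d); ph=np.degrees(np.arctan2(d[1],d[0])); th=ph-np.degrees(np.arcsin(15/r)); T.append((th,t)); print(round(r,1),round(th,1),t)
    T=np.array(T); free=.6
    best=None
    for c in np.arange(150,0,-1.):
        m=free+.29*np.radians(np.clip(c-T[:,0],0,None)); e=((m-T[:,1])**2).sum()
        if best is None or e<best[0]: best=(e,c,m[-1])
    print('contact th',best[1],'model tau last',best[2],'rms',(best[0]/len(T))**.5)
if __name__=='__main__': ana(D)
E
python3 fit.py; python3 - <<'E'
from plan import *
im=shot('side','side7.png')['pixels'];cv2.imwrite('pics/c7.png',cv2.resize(im[130:290,290:450,::-1],None,fx=3.7,fy=3.7))
E
```

```text
83.5 148.7 0.549
83.7 121.7 0.645
83.7 94.5 0.624
82.7 67.2 0.703
82.7 55.2 0.748
83.2 44.4 0.767
82.5 32.8 0.814
81.7 21.5 0.953
81.3 19.8 0.963
81.0 18.6 0.844
contact th 82.0 model tau last 0.9209931561729527 rms 0.042826887843110784
```

View pics/c7.png

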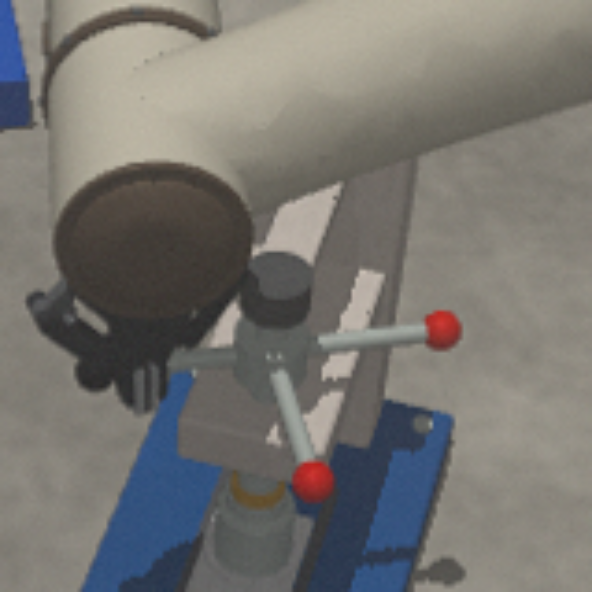

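```bash
python3 - <<'E'
from plan import *
b=pickle.load(open('side0.pkl','rb'))
for x,y in [(443,330),(314,482)]:
    d=onz(b,290+x/3.7,130+y/3.7,225)[:2]-AX; print(np.degrees(np.arctan2(d[1],d[0])),np.hypot(*d))
st(); rows(range(15,0,-2),[15]*9,84)
E
```

```text
-161.59768719021608 105.09877678287782
108.449136030895 103.97938571793267
t 30.23 pos [567.  -39.7 384.7] yaw 27.2 r 85.4 phi 22.7 F [-5.  10.8  3.8] Fxy 11.9 Mz -0.19 tau 0.827 J6 -2.85 w -0.1
15 15 [-0.005  0.011 -0.002]
13 15 [-0.001  0.002 -0.002]
11 15 [ 0.003 -0.007 -0.002]
9 15 [ 0.006 -0.017 -0.002]
7 15 [ 0.009 -0.026 -0.002]
5 15 [ 0.012 -0.036 -0.002]
3 15 [ 0.014 -0.045 -0.002]
1 15 [ 0.016 -0.055 -0.002]
```

Emit:
{"name": "play_rows", "arguments": {
  "moves": [
    [[0.005,-0.012,0],0,1],
    [[0.007,-0.018,0],0,1],
    [[0.009,-0.024,0],0,1],
    [[0.011,-0.03,0],0,1]
  ]
}}

```text
clock: 30.72
position: [569.5, -46.1, 384.7]
ee_rot: [0.521, 0.853, 0.006, -0.034]
contact_force: [-5.0, 11.6, 3.5]
gripper_width: 0.4
```

```bash
python3 - <<'E'
from plan import *
from fit import tip
s=st(); d=tip(s['position'],s['ee_rot'])-AX; r=np.hypot(*d); print(r,np.degrees(np.arctan2(d[1],d[0])-np.arcsin(15/r)))
E
```

```text
t 30.73 pos [569.5 -46.1 384.7] yaw 27.2 r 85.5 phi 18.1 F [-5.  11.6  3.5] Fxy 12.6 Mz -0.14 tau 0.933 J6 -2.83 w 0.4
80.43598227275116 14.043112760477431
```

Emit:
{"name": "play_rows", "arguments": {
  "moves": [
    [[0.003,-0.013,0],0,1],
    [[0.005,-0.019,0],0,1],
    [[0.007,-0.025,0],0,1]
  ]
}}

```text
clock: 31.1
position: [571.0, -50.9, 384.7]
ee_rot: [0.52, 0.853, 0.008, -0.036]
contact_force: [-5.0, 12.0, 3.7]
gripper_width: 0.0
```

```bash
python3 - <<'E'
from plan import *
from fit import tip
s=st(); d=tip(s['position'],s['ee_rot'])-AX; r=np.hypot(*d); print(r,np.degrees(np.arctan2(d[1],d[0])-np.arcsin(15/r)))
E
```

```text
t 31.1 pos [571.  -50.9 384.7] yaw 27.3 r 85.6 phi 14.8 F [-5.  12.   3.7] Fxy 13.0 Mz -0.23 tau 0.879 J6 -2.82 w 0.0
79.98280913877649 11.14509718013886
```

Emit:
{"name": "play_rows", "arguments": {
  "moves": [
    [[0.002,-0.012,0],0,1],
    [[0.004,-0.019,0],0,1],
    [[0.006,-0.026,0],0,1],
    [[0.008,-0.033,0],0,1]
  ]
}}

```text
clock: 31.6
position: [572.8, -57.9, 384.7]
ee_rot: [0.52, 0.853, 0.01, -0.039]
contact_force: [-5.3, 12.5, 4.1]
gripper_width: -0.2
```

```bash
cat >> fit.py <<'E'
    ana(D+[([569.5,-46.1],[.521,.853,.006,-.034],.933),([571,-50.9],[.52,.853,.008,-.036],.879)]+EX)
E
sed -i '1i EX=[]' fit.py
python3 - <<'E'
from plan import *
import fit
s=st(); t=s['wrist_torque'][2]+((s['position'][0]-AX[0])*s['contact_force'][1]-(s['position'][1]-AX[1])*s['contact_force'][0])/1000
fit.ana(fit.D+[([569.5,-46.1],[.521,.853,.006,-.034],.933),([571,-50.9],[.52,.853,.008,-.036],.879),(s['position'],s['ee_rot'],t)])
E
```

```text
Traceback (most recent call last):
  File "fit.py", line 18
    ana(D+[([569.5,-46.1],[.521,.853,.006,-.034],.933),([571,-50.9],[.52,.853,.008,-.036],.879)]+EX)
IndentationError: unexpected indent
```

```bash
sed -i '$d' fit.py
python3 - <<'E'
from plan import *
import fit
s=st(); t=s['wrist_torque'][2]+((s['position'][0]-AX[0])*s['contact_force'][1]-(s['position'][1]-AX[1])*s['contact_force'][0])/1000
fit.ana(fit.D+[([569.5,-46.1],[.521,.853,.006,-.034],.933),([571,-50.9],[.52,.853,.008,-.036],.879),(s['position'],s['ee_rot'],t)])
E
```

```text
t 31.6 pos [572.8 -57.9 384.7] yaw 27.3 r 85.8 phi 9.9 F [-5.3 12.5  4.1] Fxy 13.6 Mz -0.21 tau 0.928 J6 -2.8 w -0.2
83.5 148.7 0.549
83.7 121.7 0.645
83.7 94.5 0.624
82.7 67.2 0.703
82.7 55.2 0.748
83.2 44.4 0.767
82.5 32.8 0.814
81.7 21.5 0.953
81.3 19.8 0.963
81.0 18.6 0.844
80.5 14.1 0.933
80.1 11.1 0.879
79.3 6.6 0.9281950135551817
contact th 79.0 model tau last 0.966604572344534 rms 0.044384818726818084
```

Emit:
{"name": "play_rows", "arguments": {
  "moves": [
    [[-0.003,0.02,0],0,1],
    [[-0.004,0.06,0],0,1],
    [[-0.004,0.09,0.03],0,1],
    [[0,0.1,0.15],0,1],
    [[0.03,0.15,0.3],0,1],
    [[0.1,0.3,0.4],0,1],
    [[0.15,0.5,0.4],0,1],
    [[0.15,0.7,0.4],0,1],
    [[0.15,0.8,0.4],0,1],
    [[0.15,0.8,0.4],0,1],
    [[0.15,0.8,0.4],0,1]
  ]
}}

```text
clock: 32.98
position: [627.7, 158.5, 501.8]
ee_rot: [0.504, 0.862, 0.016, -0.046]
contact_force: [0.1, -0.5, 0.6]
gripper_width: -0.3
```

```bash
python3 - <<'E'
from plan import *
st()
im=shot('scene','scene8.png')['pixels'];cv2.imwrite('pics/c8.png',cv2.resize(im[150:325,250:450,::-1],None,fx=4,fy=4)[:600])
shot('side','side8.png')
E
```

```text
t 32.98 pos [627.7 158.5 501.8] yaw 29.4 r 270.1 phi 58.9 F [ 0.1 -0.5  0.6] Fxy 0.5 Mz 0.02 tau -0.068 J6 -3.1 w -0.3
```

View pics/c8.png

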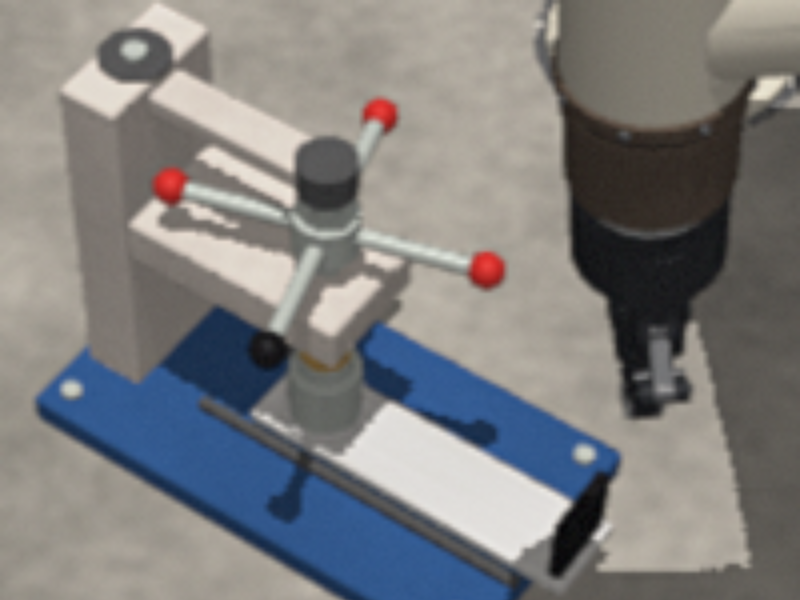

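View pics/side8.png

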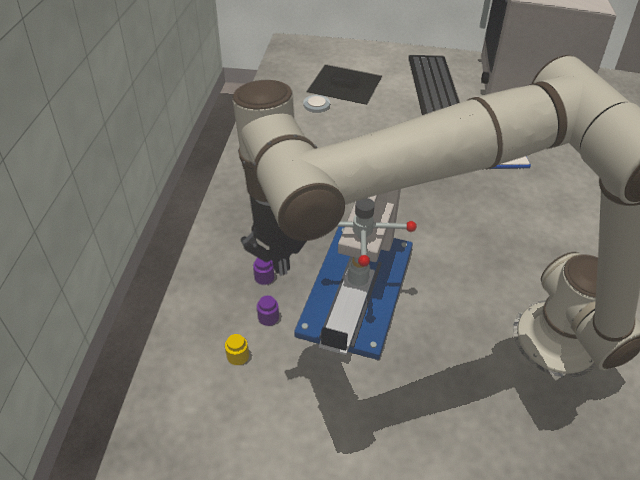

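Emit:
{"name": "play_rows", "arguments": {
  "moves": [
    [[0,0,0],0.3,1],
    [[0,0,0],0.6,1],
    [[0,0,0],0.6,1],
    [[0,0,0],0.6,1]
  ]
}}

```text
clock: 33.58
position: [627.6, 157.5, 502.3]
ee_rot: [0.364, 0.93, 0.009, -0.048]
contact_force: [0.2, 0.4, 0.4]
gripper_width: -0.2
```

```bash
python3 - <<'E'
from plan import *
s=st(); print(s['joints'],s['contact_force'])
im=pickle.load(open('scene0.pkl','rb'))
d=onz(im,250+268/4,150+350/4,225)[:2]-AX; print('black',np.degrees(np.arctan2(d[1],d[0])),np.hypot(*d))
d=onz(im,250+487/4,150+270/4,225)[:2]-AX; print('red',np.degrees(np.arctan2(d[1],d[0])),np.hypot(*d))
print(arm.job_done())
E
```

```text
t 33.58 pos [627.6 157.5 502.3] yaw 47.2 r 269.1 phi 58.8 F [0.2 0.4 0.4] Fxy 0.5 Mz -0.02 tau -0.017 J6 -2.79 w -0.2
[ 0.47793223  0.39530421  0.29416834 -0.08394587 -1.51927502 -2.78903695] [0.23162765 0.38941313 0.40261127]
black 6.557953434203905 104.62203230451587
red 96.13111368493654 104.74866310104218
the job is handed in; nothing more can be done
None
```

The die is clamped: the tray is at its end stop, the ram is down on the die, and I handed the job in at about 34 s.

- **Tray:** I pushed it in by its handle plate at about 3–4 N until it stopped. It then held against an 18 N push without moving.
- **Handle:** I turned it clockwise about 5.5 rad in total, pushing two spokes one after the other. The highest sideways force I read was 13.6 N, below the 20 N limit; I only read it at the end of each move.
- **Clamping:** Free running was about 0.6 N m. It stiffened from about 4.2–4.3 rad. At the end a fit to all readings gave about 0.97 N m, and the last single reading while turning was 0.93 N m. Both lie in the allowed 0.83 to 1.13 N m.
- **Last pictures:** The die stood upright in its nest under the ram. The look-alikes were not moved, and I never went near the jar or the mortar. The handle stayed at 6.5°, where I left it. The arm was clear and the wrist force was about 0.

Three checks were less clean:
- Single torque readings scattered by about 0.05 N m.
- The tool had tilted about 4° by the end of the last push. I corrected for it in working out the handle angle.
- During the final retreat the last joint read -3.10 rad, right at its range limit. I turned it back to -2.79 before handing in.

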